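# Seat the bird blank's pallet on the copying stand's three-ball nest

### The arm

A 6-joint arm with a two-finger parallel gripper is mounted at the origin on the work surface. World frame = base frame: x ahead of the robot, y to its left, z up, the work surface at z = 0. Lengths are in m, angles in rad, forces in N, time in s.
With the tool pointing down it reaches from about 0.25 to 0.8 m from the base axis. Payload 3.9 kg.
Tool frame: the origin (TCP) lies at the very end of the fingers, on their centre line; the grasp point (between the pads) lies 19 mm behind it (r.grasp_offset is the distance from the TCP to the grasp point, in m); z points along the fingers, y is the direction in which the jaws open and shut (so a half turn about z gives the same grasp; the last joint's range is limited). The gripper opens to 85 mm and grips with 20 to 120 N. Pads are 22 mm wide; open, the fingers measure 114 mm over their backs; the gripper's body (76 mm by 85 mm) begins 54 mm behind the grasp point. The pads swing forward as they close: fully open they stand 13 mm farther back than shut.
Start: joints at [-1.344, 0.26, -0.138, 1.173, 0, 1.571], TCP at [0.118, -0.512, 0.231] pointing down, gripper open.
Joint ranges: [-2.78, 2.78], [-0.83, 1.72], [-1.28, 1.37], [-1.9, 2.12], [-1.57, 1.48], [-3.14, 3.14]. Speed limits (rad/s): [2.57, 2.57, 3.14, 3.14, 3.14, 3.14].

### API

Orientations are given as a unit quaternion [w, x, y, z].
In Python, from bench import r gives the robot as it stands.
- The arm moves only by the tool jog_arm, never from a script. Its argument "series" is a list that holds one entry, the list of rows, each a list of 7 numbers: the shift along the tool's x, y, z in cm, then the turn, a rotation vector about the tool's x, y, z in degrees, then the gripper command: -1 is shut, 1 is fully open, values between are in proportion. In form: [[[tx, ty, tz, ax, ay, az, claw], ...]]. A call has 1 to 10 rows; each row shifts and turns the pose as measured when the row begins, along the tool's axes as they then stand; what a row does not reach is not made up. A row lasts 1/12 s, in which the tool goes at most 41.7 mm and 7.16 degrees, less where a joint would pass 70% of its speed; a pose out of reach is approached as far as the arm can. A call with a gripper value outside its range is refused whole. The fingers move at their own pace and stop on an object; the grip force is fixed at half the most. Time passes only in rows, so rows that do not move let the fingers close. It gives the time, the measured TCP pose, the force and the opening at its end, in the units of the state.
- r.sense(): the state, without advancing time (a new reading comes with each control period).
- r.camera(name): name is "scene" or "top"; returns the picture (384x512x3 uint8, blue, green, red); there is no depth.
- r.get_calibration(name): a dict with "K" (3x3 intrinsics, pixels), "R" (3x3) and "t" (3): a world point X has camera coordinates R X + t. Camera axes: x right, y down, z forward; pixel columns grow to the right and rows downward; lengths in m; the calibration is good to about 2 mm. A picture is of the moment at which its call begins. get_calibration takes no time and is no camera call.
- r.sign_off(): hands the job in, once; it reports no verdict.
The state is a dict: "time": time; "joint_positions": joint angles; "joint_velocities": joint speeds; "joint_torque": joint torques, N m; "tool_pos": TCP position; "orientation": TCP orientation; "wrist_force": force on the tool from outside, world axes, zero at the start; "ft_torque": the same for the moment, N m; "gripper_width": finger opening in m.
Only numpy, scipy, OpenCV 4.12 (cv2) and the standard library are available. Lean on these libraries where they do the work, as an engineer would, in place of code of your own. Each camera call takes 0.05 s, during which the arm holds its last target. There are 200 camera calls.

### The job

Lift the aluminium pallet that carries the rough wooden bird off its plywood board and seat it on the three steel balls of the green copying stand, beak towards the lone ball (away from the pair). Ease it into place by feel and press it gently down until both orange spring catches snap over its side rails and hold it fully home and level, then let go; do not slam or force it, and leave the other things alone.

Things in the scene. Friction and masses are not known exactly. Their poses are not given: they have to be found in the camera images.
- blank_mid (a point): grasp point of the pallet (0.3 to 0.6 kg): middle of the wooden bird's body, a block 80 mm long (x from -44 to +36), 30 mm wide (y), 48 mm high, screwed on an aluminium plate 130 x 96 x 8 mm. The point is 26 mm above the plate's top, 22 mm under the block's top, 46 mm above the pallet's underside. x points to the bird's head (26 mm ball 40 mm ahead, 22 mm up) and beak, z up.
- pallet: the whole pallet; origin under its centre, axes as blank_mid. In its underside three V-grooves, 24 mm wide, 12 mm deep, 45 degree sides, run radially at 36 mm from the centre, at 0 and +-120 degrees from x. Along its sides run steel diamond rails, 70 mm long, their outer edges at y = +-57 mm and 16 mm above the origin, tops at 23 mm.
- stand: copying stand, fixed: green plinth 190 (x) x 200 (y) x 30 mm, origin under its centre. On it a stage carries the nest, a dark plate with three slippery 14 mm steel balls at 36 mm radius, at 0 and +-120 degrees from the stand's x. The seat is parallel to the plinth. Forcing the pallet onto the stand with over 60 N of contact (about 14 N pressed down once home) spoils it; pressing it past the catches takes 12 to 20 N.
- stand_top (a point): centre of the plinth's top, 30 mm above the stand's origin, same axes. The nest's stage was set anew and locked: its centre is up to 4 mm off this point along each of the stand's x and y, and its height is anywhere in a 28 mm range, none of it measured. With the pallet home (axes parallel to the stand's) blank_mid is 80 to 110 mm above this point, over the nest's centre.
- catch_l (a joint): orange spring catch with a steel roller at the stand's +y side; metres it is pushed outward (4 N at rest, 0.5 N more per mm). 0 free. The rail meets it about 11 mm above home, opens it to about 4 mm (to 8 if off centre), then it closes to about 1.2 mm over the seated rail and presses it down.
- catch_r (a joint): the same on the stand's -y side.
- seat_pin (a joint): white feeler pin in the middle of the nest with a light spring (under 1.2 N); metres it is pushed down by the plate's underside: 0 free, touched when the pallet is 8 mm above home, about 8.5 mm with the pallet home.
- rest: plywood parking board 250 mm (x) by 150 mm (y) by 20 mm, fixed; origin under its centre. The pallet lies on it at the start.
- wax_tin: small brass tin, 40 mm diameter, 24 mm high, on the plywood board beside the pallet; origin under its centre. Leave alone.
- screwdriver: screwdriver lying on the bench between board and stand; leave alone.
- plaster_head: plaster head on a round foot, 64 mm wide, 126 mm high, origin under its centre; leave alone.
- varnish: amber jar, 60 mm diameter, 120 mm high, origin under its centre; leave alone.
- mallet: hammer with a dark handle, lying on the bench; leave alone.
- moulding: strip of frame moulding 260 x 40 x 22 mm lying on the bench; leave alone.
- carved_duck: blue painted wooden duck 110 x 50 x 84 mm; leave alone.

How it is judged:
By the outcome, as a careful person would: the job done as asked, in the order asked, and still so for the second after the job is handed in, with the robot touching nothing.
It also fails if it takes over 45 s, if anything falls off the work surface, if the arm or the gripper's body presses on something with over 40 N, if the wrist force passes 120 N, or if a joint passes its speed limit or range.

## Working session

There is one attempt and no reset: what is moved stays moved. The work goes in short steps, Python scripts to look and compute and a tool call to move; the robot and the scene stay as the last step left them, time stands still between calls to the robot, and variables do not carry over. Pictures are saved under pics/ and viewed, about 8 in all and at most 12, crops included, and the job is handed in when it is done.

Besides the shell and the picture viewer there is one more tool, called after "Emit:" as name([rows], argument=value, ...), one row to a line, values as JSON. jog_arm: Moves the arm, as the interface text tells. Its arguments: {"type":"object","properties":{"series":{"type":"array","items":{"type":"array","items":{"type":"array","items":{"type":"number"}}}}},"required":["series"]}

```bash
ls; mkdir -p pics; python3 - <<'E'
from bench import r
import cv2,numpy as np
for n in("scene","top"):
    im=r.camera(n); cv2.imwrite(f"pics/{n}0.png",im)
    c=r.get_calibration(n); print(n,np.round(c["K"],1).tolist(),np.round(c["R"],3).tolist(),np.round(c["t"],3).tolist())
s=r.sense(); print(s)
a=cv2.imread("pics/scene0.png");b=cv2.imread("pics/top0.png")
E
```

```text
pics
scene [[497.6, 0.0, 255.6], [0.0, 497.6, 191.8], [0.0, 0.0, 1.0]] [[0.8, 0.599, -0.007], [0.465, -0.628, -0.624], [-0.378, 0.496, -0.781]] [-0.476, -0.224, 1.904]
top [[491.3, 0.0, 254.4], [0.0, 491.3, 185.4], [0.0, 0.0, 1.0]] [[-0.001, -1.0, 0.004], [-0.978, 0.0, -0.207], [0.207, -0.004, -0.978]] [-0.006, 0.603, 1.614]
{'time': 0.1, 'joint_positions': array([-1.34399951e+00,  2.60598025e-01, -1.39250153e-01,  1.17271021e+00,
       -1.84664432e-05,  1.57079939e+00]), 'joint_velocities': array([-0.00051113, -0.00123252,  0.0050939 , -0.00037581, -0.0019458 ,
       -0.00012161]), 'joint_torque': array([ 4.53545408e-04, -4.06507802e+01,  2.54527438e+01,  1.00180026e-02,
        7.83251880e-05,  3.32687499e-06]), 'tool_pos': array([ 0.11790454, -0.51095074,  0.23055497]), 'orientation': array([-8.74326670e-04,  9.93577074e-01,  1.13153972e-01, -1.08868696e-04]), 'wrist_force': array([ 0.37050821, -0.40212447, -0.84087106]), 'ft_torque': array([ 0.01757986, -0.03471859,  0.02445659]), 'gripper_width': 0.08549793585703322}
```

View pics/scene0.png

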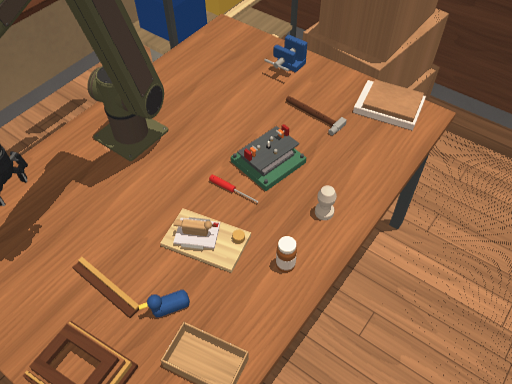

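View pics/top0.png

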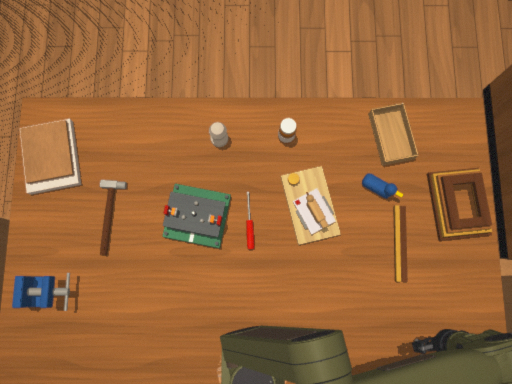

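The scene view shows the stand at about (268,155) and the board with the bird at (205,238). The top view shows the stand at (197,216) and the bird at (315,210). Next I'll enlarge these areas in one composite.

```bash
python3 - <<'E'
import cv2,numpy as np
a=cv2.imread("pics/scene0.png");b=cv2.imread("pics/top0.png")
def c(im,x,y,w=80,h=60): return cv2.resize(im[y:y+h,x:x+w],(400,300),interpolation=cv2.INTER_CUBIC)
cv2.imwrite("pics/comp.png",np.vstack([np.hstack([c(b,275,180),c(b,157,186)]),np.hstack([c(a,165,205),c(a,229,125)])]))
E
```

```text
(no output)
```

View pics/comp.png

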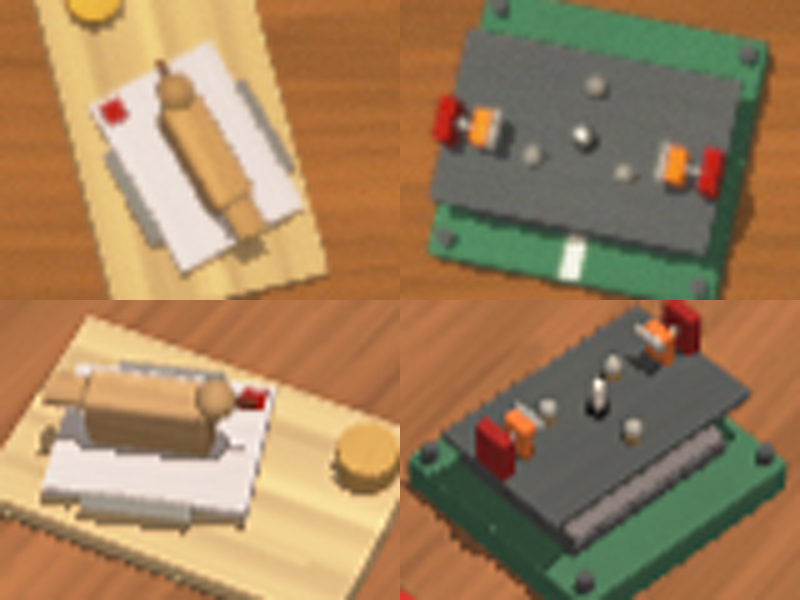

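Composite, in crop coordinates:
- **Top view, pallet:** plate corners at about (90,105), (212,40), (303,207) and (183,274), with the head up and to the left.
- **Top view, stand:** lone ball at (596,86), pair at (533,154) and (624,171), pin at (583,138), catches at (487,128) and (674,165).
- **Scene view, stand:** balls at (613,366), (548,409) and (632,430), with the lone ball lowest.

Now I'll measure.

```bash
cat > h.py <<'E'
import cv2,numpy as np
from bench import r
C={n:r.get_calibration(n) for n in("scene","top")}
for c in C.values():
    c.update({k:np.array(c[k]) for k in"KRt"}); c["P"]=c["K"]@np.c_[c["R"],c["t"]]
def tri(pt,ps):
    X=cv2.triangulatePoints(C["top"]["P"],C["scene"]["P"],np.float64(pt).reshape(2,1),np.float64(ps).reshape(2,1))
    X=(X[:3]/X[3]).ravel(); return X, np.hypot(*(proj("top",X)-pt))
def proj(n,X):
    p=C[n]["P"]@np.append(X,1); return p[:2]/p[2]
def ray(n,p,z):
    c=C[n]; o=-c["R"].T@c["t"]; d=c["R"].T@np.linalg.inv(c["K"])@[p[0],p[1],1]
    return o+d*(z-o[2])/d[2]
def crop(x,y,n): # comp coords -> image
    ox,oy={"tb":(275,180),"ts":(157,186),"sb":(165,205),"ss":(229,125)}[n]
    x-=400*(n[1]=="s"); y-=300*(n[0]=="s")
    return np.array([(x+.5)/5-.5+ox,(y+.5)/5-.5+oy])
E
python3 - <<'E'
from h import *
a=cv2.imread("pics/scene0.png");b=cv2.imread("pics/top0.png")
np.set_printoptions(precision=4,suppress=True)
def T(name,p,q,k):
    X,e=tri(crop(*p,"t"+k),crop(*q,"s"+k)); print(name,X,"err",round(e,2)); return X
l=T("lone",(596,86),(632,430),"s");p=T("pair+y",(533,154),(613,366),"s");m=T("pair-y",(624,171),(548,409),"s")
print("ball c",(l+p+m)/3,"dists",[np.linalg.norm(u-v) for u,v in((l,p),(l,m),(p,m))],"yaw",np.degrees(np.arctan2(*(l-(p+m)/2)[[1,0]])),np.degrees(np.arctan2(*(p-m)[[1,0]]))-90)
T("pin",(583,132),(599,388),"s")
print("screws");T("a",(748,56),(584,582),"s");T("b",(700,288),(430,455),"s");T("c",(500,8),(765,455),"s")
for n,q in(("top",((90,105),(212,40),(303,207),(183,274))),):
    X=[ray(n,crop(*c,"tb"),.04) for c in q]; X=np.array(X); print(X,X.mean(0),np.linalg.norm(np.diff(X,axis=0),axis=1))
    for d in(X[0]-X[3],X[1]-X[2]): print(np.degrees(np.arctan2(d[1],d[0])))
    d=X[0]-X[1]; print(np.degrees(np.arctan2(d[1],d[0]))-90)
T("plate frontR? ",(212,40),(272,386),"b");T("frontright",(303,207),(240,528),"b")
T("plate tailR",(183,274),(42,500),"b")
# masks
for n,im in(("top",b),("scene",a)):
    hsv=cv2.cvtColor(im,cv2.COLOR_BGR2HSV)
    w=cv2.inRange(hsv,(0,0,150),(180,45,255)); g=cv2.inRange(hsv,(60,80,30),(95,255,255))
    o=cv2.inRange(hsv,(8,170,180),(18,255,255))
    for nm,mk in(("white",w),("green",g),("orange",o)):
        cs=cv2.findContours(mk,0,2)[0]
        for c in cs:
            if cv2.contourArea(c)>(300 if nm!="orange" else 8): print(n,nm,cv2.contourArea(c),np.round(cv2.minAreaRect(c)[0],1),np.round(cv2.boxPoints(cv2.minAreaRect(c)),1).tolist())
E
```

```text
lone [0.5387 0.1894 0.0815] err 0.2
pair+y [0.4927 0.2302 0.0837] err 0.1
pair-y [0.481  0.1691 0.0838] err 0.22
ball c [0.5041 0.1962 0.083 ] dists [np.float64(0.06151063268471607), np.float64(0.061187184600334364), np.float64(0.06213273314916384)] yaw -11.1944722098243 -10.844117949344636
pin [0.5053 0.1956 0.0976] err 0.11
screws
a [0.5688 0.091  0.0324] err 0.02
b [0.409  0.1221 0.0307] err 0.09
c [0.603  0.2638 0.0322] err 0.08
[[ 0.554  -0.138   0.04  ]
 [ 0.5996 -0.2232  0.04  ]
 [ 0.4832 -0.2822  0.04  ]
 [ 0.4375 -0.1991  0.04  ]] [ 0.5186 -0.2106  0.04  ] [0.0967 0.1305 0.0948]
27.695543468012776
26.86155396760384
28.172286313204907
plate frontR?  [ 0.5908 -0.1993  0.1347] err 4.77
frontright [ 0.5364 -0.2508 -0.0171] err 17.49
plate tailR [ 0.4391 -0.2294 -0.0826] err 5.43
top white 354.0 [306.7 214.6] [[291.70001220703125, 200.8000030517578], [305.6000061035156, 194.1999969482422], [321.70001220703125, 228.5], [307.79998779296875, 235.0]]
top green 600.5 [197.2 215.5] [[164.3000030517578, 236.5], [174.89999389648438, 183.60000610351562], [230.10000610351562, 194.600006103
[... 6300 characters left out ...]
25878906, 111.5999984741211], [45.0, 107.80000305175781], [104.0, 109.0], [103.9000015258789, 112.80000305175781]]
top orange 689.0 [213.7 114.8] [[147.89999389648438, 123.0], [148.39999389648438, 103.69999694824219], [279.3999938964844, 106.69999694824219], [278.8999938964844, 125.9000015258789]]
scene white 474.5 [198.3 239. ] [[172.0, 234.0], [219.0, 222.0], [224.60000610351562, 244.0], [177.60000610351562, 256.1000061035156]]
scene green 889.0 [268.9 170.3] [[230.6999969482422, 153.5], [304.29998779296875, 148.1999969482422], [307.1000061035156, 187.10000610351562], [233.5, 192.3000030517578]]
scene orange 9.0 [252.5 149. ] [[250.0, 148.0], [251.5, 146.5], [255.0, 150.0], [253.5, 151.5]]
```

```bash
cat >> h.py <<'E'
from scipy.spatial.transform import Rotation as Ro
np.set_printoptions(precision=4,suppress=True)
def pose():
    s=r.sense(); q=s["orientation"]; return s,np.array(s["tool_pos"]),Ro.from_quat([*q[1:],q[0]])
def togo(X,yaw,flip=0):
    """total shift (cm, tool axes at the END yaw) and turn (deg, present tool axes) to TCP X, tool down, tool x at yaw"""
    s,p,R=pose()
    T=Ro.from_euler("z",yaw+180*flip,degrees=True)*Ro.from_matrix(np.diag([1.,-1,-1]))
    print("pos",p,"yaw",round(np.degrees(np.arctan2(*R.apply([1,0,0])[[1,0]])),2),"F",s["wrist_force"],"M",s["ft_torque"],"w",round(s["gripper_width"],4),"t",s["time"],"j",np.array(s["joint_positions"]))
    d=np.array(X)-p
    print("shift now-axes cm",R.inv().apply(d)*100,"end-axes cm",T.inv().apply(d)*100,"turn",np.degrees((R.inv()*T).as_rotvec()))
E
python3 - <<'E'
from h import *
def T(name,p,q,k):
    X,e=tri(crop(*p,"t"+k),crop(*q,"s"+k)); print(name,X,"err",round(e,2)); return X
A=T("A",(90,105),(272,386),"b");B=T("B",(212,40),(240,528),"b");Cc=T("C",(303,207),(42,500),"b")
D=T("D",(183,274),(77,368),"b")
print("centre",(A+Cc)/2,"yaw",[np.degrees(np.arctan2(*(u-v)[[1,0]])) for u,v in((B,Cc),(A,D))],np.degrees(np.arctan2(*(A-B)[[1,0]]))-90)
h=T("head",(177,92),(217,398),"b")
print("rest corner"); 
# body axis from top: front-centre and tail-centre of block top (z~88)
f=ray("top",crop(177,92,"tb"),h[2]); t=ray("top",crop(223,193,"tb"),.088); print(f,t,np.degrees(np.arctan2(*(f-t)[[1,0]])))
togo([.5186,-.2106,.20],27.5)
E
```

```text
A [ 0.5535 -0.1388  0.039 ] err 0.28
B [ 0.6008 -0.2267  0.027 ] err 0.65
C [ 0.4852 -0.2851  0.024 ] err 0.09
D [ 0.4384 -0.2001  0.0316] err 0.0
centre [ 0.5194 -0.212   0.0315] yaw [np.float64(26.828404245163604), np.float64(28.06310648262656)] 28.28596508208861
head [ 0.555  -0.1918  0.0872] err 0.29
rest corner
[ 0.5543 -0.1925  0.0872] [ 0.4861 -0.2212  0.088 ] 22.85787080216003
pos [ 0.1179 -0.511   0.2306] yaw 12.99 F [ 0.3705 -0.4021 -0.8409] M [ 0.0176 -0.0347  0.0245] w 0.0855 t 0.1 j [-1.344   0.2606 -0.1393  1.1727 -0.      1.5708]
shift now-axes cm [ 45.797  -20.2507   3.0903] end-axes cm [49.4108 -8.1394  3.0555] turn [ -0.1006  -0.0117 -14.5057]
```

Emit:
jog_arm([
  [[0, 0, 0, 0, 0, -4.8, 0.4], [0, 0, 0, 0, 0, -4.8, 0.4], [0, 0, 0, 0, 0, -4.9, 0.4], [3.8, -0.63, 0.2, 0, 0, 0, 0.4], [3.8, -0.63, 0.2, 0, 0, 0, 0.4], [3.8, -0.63, 0.2, 0, 0, 0, 0.4], [3.8, -0.63, 0.2, 0, 0, 0, 0.4], [3.8, -0.63, 0.2, 0, 0, 0, 0.4], [3.8, -0.63, 0.2, 0, 0, 0, 0.4], [3.8, -0.63, 0.2, 0, 0, 0, 0.4]],
])

```text
time: 0.93
tool_pos: [0.333, -0.3446, 0.2115]
orientation: [-0.003, 0.972, 0.236, -0.002]
wrist_force: [0.3, -0.4, 0.4]
gripper_width: 0.0598
```

```bash
python3 -c "
from h import *
togo([.519,-.211,.12],27.5)"
```

```text
pos [ 0.333  -0.3446  0.2115] yaw 27.26 F [ 0.2598 -0.4432  0.4325] M [-0.074  -0.0017 -0.0199] w 0.0598 t 0.9333 j [-0.8024  0.1976 -0.2747  1.1059 -0.      1.8634]
shift now-axes cm [22.6707 -3.2926  9.1236] end-axes cm [22.6645 -3.2627  9.1497] turn [-0.4072  0.1247 -0.2397]
```

Emit:
jog_arm([
  [[0, 0, 0, 0, 0, -7.1, 0.4], [0, 0, 0, 0, 0, -7.1, 0.4], [0, 0, 0, 0, 0, -7.1, 0.4], [0, 0, 0, 0, 0, -7.1, 0.4], [0, 0, 0, 0, 0, -7.1, 0.4], [0, 0, 0, 0, 0, -7.1, 0.4], [0, 0, 0, 0, 0, -7.1, 0.4], [0, 0, 0, 0, 0, -7.1, 0.4], [0, 0, 0, 0, 0, -7.1, 0.4], [0, 0, 0, 0, 0, -7.1, 0.4]],
])

```text
time: 1.77
tool_pos: [0.3386, -0.3335, 0.2064]
orientation: [-0.009, 0.648, 0.761, 0.002]
wrist_force: [0.6, 0.2, -0.3]
gripper_width: 0.0601
```

Emit:
jog_arm([
  [[0, 0, 0, 0, 0, -7.1, 0.4], [0, 0, 0, 0, 0, -7.1, 0.4], [0, 0, 0, 0, 0, -7.1, 0.4], [0, 0, 0, 0, 0, -7.1, 0.4], [0, 0, 0, 0, 0, -7.1, 0.4], [0, 0, 0, 0, 0, -7.1, 0.4], [0, 0, 0, 0, 0, -7.1, 0.4], [0, 0, 0, 0, 0, -7.1, 0.4], [0, 0, 0, 0, 0, -7.1, 0.4], [0, 0, 0, 0, 0, -7.1, 0.4]],
])

```text
time: 2.6
tool_pos: [0.3355, -0.3304, 0.2019]
orientation: [-0.01, 0.08, 0.997, 0.011]
wrist_force: [0.0, -0.1, -0.4]
gripper_width: 0.0598
```

Emit:
jog_arm([
  [[0, 0, 0, 0, 0, -7.1, 0.4], [0, 0, 0, 0, 0, -7.1, 0.4], [0, 0, 0, 0, 0, -7.1, 0.4], [0, 0, 0, 0, 0, -7.1, 0.4], [0, 0, 0, 0, 0, -7.1, 0.4]],
])

```text
time: 3.02
tool_pos: [0.334, -0.3289, 0.1997]
orientation: [-0.008, -0.23, 0.973, 0.015]
wrist_force: [0.3, -0.2, -0.2]
gripper_width: 0.0598
```

```bash
python3 -c "
from h import *
togo([.519,-.211,.12],27.5,1)"
```

```text
pos [ 0.334  -0.3289  0.1997] yaw -153.4 F [ 0.2596 -0.202  -0.1605] M [-0.015   0.0065  0.0263] w 0.0598 t 3.0167 j [-0.78    0.2067 -0.2954  1.1028  0.0034 -1.2443]
shift now-axes cm [-21.8819   1.9921   7.8687] end-axes cm [-21.8536   1.9127   7.9663] turn [ 1.9209 -0.4274 -0.9036]
```

Emit:
jog_arm([
  [[0, 0, 0, 1.9, -0.4, -0.9, 0.4], [-3.6, 0.32, 1, 0, 0, 0, 0.4], [-3.6, 0.32, 1, 0, 0, 0, 0.4], [-3.6, 0.32, 1, 0, 0, 0, 0.4], [-3.6, 0.32, 1, 0, 0, 0, 0.4], [-3.6, 0.32, 1, 0, 0, 0, 0.4], [-3.0, 0.25, 1, 0, 0, 0, 0.4], [0, 0, 0, 0, 0, 0, 0.4]],
])

```text
time: 3.68
tool_pos: [0.5162, -0.2123, 0.1346]
orientation: [-0.001, -0.236, 0.972, -0.001]
wrist_force: [-0.1, 0.2, -0.6]
gripper_width: 0.06
```

```bash
python3 - <<'E'
from h import *
togo([.519,-.211,.047],27.5,1)
im=r.camera("top"); cv2.imwrite("pics/t1.png",im); a=r.camera("scene"); cv2.imwrite("pics/s1.png",a)
f=lambda i,x,y:cv2.resize(i[y:y+75,x:x+80],(400,375),interpolation=cv2.INTER_CUBIC)
cv2.imwrite("pics/c1.png",np.hstack([f(im,275,170),f(a,165,195)]))
E
```

```text
pos [ 0.5162 -0.2123  0.1346] yaw -152.72 F [-0.1251  0.1748 -0.5995] M [-0.0335 -0.0354 -0.0482] w 0.06 t 3.6833 j [-0.3891  0.3736 -0.2334  0.9645 -0.002  -0.8653]
shift now-axes cm [-0.3263 -0.0035  8.7636] end-axes cm [-0.3089 -0.0115  8.7643] turn [-0.044  -0.1138 -0.2157]
```

View pics/c1.png

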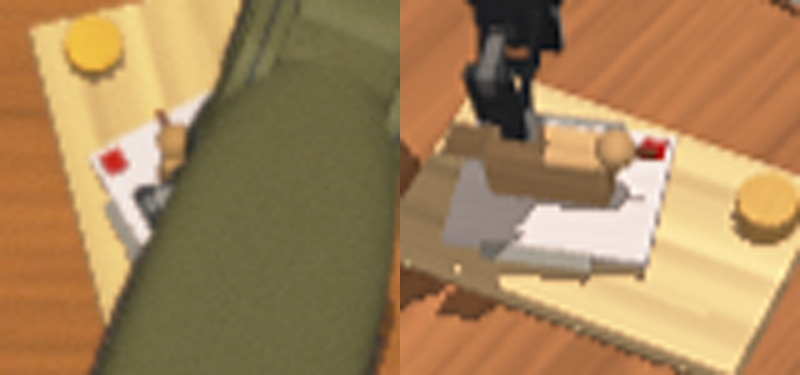

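The fingers sit above and astride the body: the near finger is at about (150,205) in the left panel and the tool at (505,90) in the right one. This agrees with the measured pose, so I'll descend.

Emit:
jog_arm([
  [[-0.3, 0, 2, 0, 0, -0.2, 0.4], [0, 0, 2, 0, 0, 0, 0.4], [0, 0, 2, 0, 0, 0, 0.4], [0, 0, 1.5, 0, 0, 0, 0.4], [0, 0, 0.6, 0, 0, 0, 0.4], [0, 0, 0, 0, 0, 0, 0.4]],
])

```text
time: 4.28
tool_pos: [0.5099, -0.2182, 0.0553]
orientation: [-0.003, -0.233, 0.972, -0.003]
wrist_force: [-0.2, 0.3, -0.7]
gripper_width: 0.0599
```

```bash
python3 -c "
from h import *
togo([.519,-.211,.047],27.5,1)"
```

```text
pos [ 0.5099 -0.2182  0.0553] yaw -153.05 F [-0.1852  0.2818 -0.7134] M [-0.0329  0.0116  0.0043] w 0.0599 t 4.2833 j [-0.4     0.4424 -0.3564  0.7736 -0.0077 -0.8704]
shift now-axes cm [-1.1459  0.2352  0.8196] end-axes cm [-1.1423  0.2212  0.8284] turn [-0.209  -0.401  -0.5467]
```

Emit:
jog_arm([
  [[-1.1, 0.2, 0.3, -0.2, -0.4, -0.5, 0.4], [-0.1, 0.0, 0.3, 0, 0, 0, 0.4], [0, 0, 0.0, 0, 0, 0, 0.4]],
])

```text
time: 4.53
tool_pos: [0.5198, -0.2123, 0.051]
orientation: [0.001, -0.236, 0.972, -0.0]
wrist_force: [-0.2, 0.6, 0.3]
gripper_width: 0.0601
```

```bash
python3 -c "
from h import *
togo([.519,-.211,.047],27.5,1)"
```

```text
pos [ 0.5198 -0.2123  0.051 ] yaw -152.68 F [-0.2051  0.5583  0.3316] M [ 0.0474 -0.0055  0.0212] w 0.0601 t 4.5333 j [-0.388   0.4545 -0.3484  0.7658  0.0003 -0.8647]
shift now-axes cm [0.0103 0.153  0.4013] end-axes cm [0.0092 0.1525 0.4015] turn [-0.0755  0.0903 -0.1842]
```

Emit:
jog_arm([
  [[0, 0.15, 0.35, 0, 0, -0.2, 0.4], [0, 0, 0, 0, 0, 0, 0.0], [0, 0, 0, 0, 0, 0, -0.4], [0, 0, 0, 0, 0, 0, -1], [0, 0, 0, 0, 0, 0, -1], [0, 0, 0, 0, 0, 0, -1], [0, 0, 0, 0, 0, 0, -1], [0, 0, 0, 0, 0, 0, -1]],
])

```text
time: 5.2
tool_pos: [0.5209, -0.2109, 0.0495]
orientation: [0.003, -0.239, 0.971, -0.001]
wrist_force: [0.9, -0.1, -0.7]
gripper_width: 0.0294
```

```bash
python3 -c "
from h import *
togo([.519,-.211,.047],27.5,1)"
```

```text
pos [ 0.5209 -0.2109  0.0495] yaw -152.4 F [ 0.8567 -0.0806 -0.6709] M [0.1166 0.0171 0.0017] w 0.0294 t 5.2 j [-0.3851  0.4544 -0.3535  0.7569  0.0007 -0.8668]
shift now-axes cm [0.1755 0.0802 0.2506] end-axes cm [0.1746 0.0789 0.2517] turn [-0.238   0.2515  0.1026]
```

```bash
cat >> h.py <<'E'
GQ=Ro.from_quat([-0.0,0,0,1])
import json,os
def save():
    s,p,R=pose(); json.dump([list(p),list(R.as_quat())],open("grip.json","w"))
def place(z,x=.5041,y=.1962,yaw=-11.0,bias=(0.0017,0)):
    """pallet origin to (x,y,z) with pallet yaw; uses the orientation saved at the grip (pallet level on the board, z=.020)"""
    g=json.load(open("grip.json")); Rg=Ro.from_quat(g[1]); gy=np.degrees(np.arctan2(*(-Rg.apply([1,0,0]))[[1,0]]))
    D=Ro.from_euler("z",yaw-gy,degrees=True); T=D*Rg; c,s_=np.cos(np.radians(yaw)),np.sin(np.radians(yaw))
    X=np.array([x+c*bias[0]-s_*bias[1],y+s_*bias[0]+c*bias[1],z+g[0][2]-.020])
    s,p,R=pose(); d=X-p
    print("pallet z est",round(p[2]-g[0][2]+.020,4),"F",s["wrist_force"],"M",s["ft_torque"],"w",round(s["gripper_width"],4),"t",round(s["time"],2),"pos",p)
    print("now-axes",R.inv().apply(d)*100,"end-axes",T.inv().apply(d)*100,"turn",np.degrees((R.inv()*T).as_rotvec()))
E
python3 -c "
from h import *
save(); place(.12)"
```

```text
pallet z est 0.02 F [ 0.8567 -0.0806 -0.6709] M [0.1166 0.0171 0.0017] w 0.0294 t 5.2 pos [ 0.5209 -0.2109  0.0495]
now-axes [-17.5491  36.7071 -10.0758] end-axes [  9.2041  39.5985 -10.2052] turn [ 0.1693  0.1605 38.6025]
```

Emit:
jog_arm([
  [[0, 0, -1, 0, 0, 0, -1], [0, 0, -2, 0, 0, 0, -1], [0, 0, -3, 0, 0, 0, -1], [0, 0, -3, 0, 0, 0, -1], [0, 0, -3, 0, 0, 0, -1], [0, 0, 0, 0, 0, 0, -1]],
])

```text
time: 5.7
tool_pos: [0.5149, -0.2091, 0.1714]
orientation: [-0.004, -0.238, 0.971, 0.002]
wrist_force: [1.7, -0.2, -3.1]
gripper_width: 0.0293
```

```bash
python3 -c "
from h import *
place(.13)"
```

```text
pallet z est 0.1419 F [ 1.6698 -0.1534 -3.0771] M [-0.0127 -0.1882  0.0169] w 0.0293 t 5.7 pos [ 0.5149 -0.2091  0.1714]
now-axes [-17.9514  36.3068   1.3074] end-axes [ 8.6236 39.583   0.9839] turn [ 0.545  -0.6117 38.5807]
```

Emit:
jog_arm([
  [[0, 0, 0, 0, 0, 6.4, -1], [0, 0, 0, 0, 0, 6.4, -1], [0, 0, 0, 0, 0, 6.4, -1], [0, 0, 0, 0, 0, 6.4, -1], [0, 0, 0, 0, 0, 6.4, -1], [0.3, 1, 0, 0, 0, 5, -1], [0.5, 2.5, 0, 0, 0, 0, -1], [0.6, 3, 0, 0, 0, 0, -1], [0.6, 3, 0, 0, 0, 0, -1], [0.6, 3, 0, 0, 0, 0, -1]],
])

```text
time: 6.53
tool_pos: [0.5088, -0.0836, 0.1676]
orientation: [-0.008, 0.105, 0.994, -0.001]
wrist_force: [0.5, -0.4, -4.1]
gripper_width: 0.0296
```

```bash
python3 -c "
from h import *
place(.13)"
```

```text
pallet z est 0.1381 F [ 0.4877 -0.4224 -4.1241] M [ 0.0234 -0.1129  0.0086] w 0.0296 t 6.53 pos [ 0.5088 -0.0836  0.1676]
now-axes [ 6.1171 27.2704  0.7992] end-axes [ 5.6306 27.3786  0.6679] turn [ 0.0362 -1.112  -1.05  ]
```

Emit:
jog_arm([
  [[0.6, 3, 0, 0, -0.5, -0.5, -1], [0.6, 3, 0, 0, -0.5, -0.5, -1], [0.6, 3, 0, 0, 0, 0, -1], [0.6, 3, 0, 0, 0, 0, -1], [0.6, 3, 0, 0, 0, 0, -1], [0.6, 3, 0, 0, 0, 0, -1], [0.6, 3, 0, 0, 0, 0, -1], [0.6, 2.5, 0, 0, 0, 0, -1], [0.3, 1.5, 0, 0, 0, 0, -1], [0, 0, 0, 0, 0, 0, -1]],
])

```text
time: 7.37
tool_pos: [0.4973, 0.1876, 0.1583]
orientation: [-0.006, 0.094, 0.996, -0.003]
wrist_force: [0.6, 0.2, -5.1]
gripper_width: 0.0295
```

```bash
python3 -c "
from h import *
place(.13)"
```

```text
pallet z est 0.1288 F [ 0.5749  0.239  -5.0774] M [-0.0112 -0.0022 -0.0037] w 0.0295 t 7.37 pos [0.4973 0.1876 0.1583]
now-axes [-0.6783  0.9745 -0.1392] end-axes [-0.676   0.9779 -0.1253] turn [-0.1627 -0.9373  0.2629]
```

Emit:
jog_arm([
  [[-0.6, 0.9, 0, -0.1, -0.9, 0.3, -1], [-0.1, 0.1, 0, 0, 0, 0, -1], [0, 0, 0, 0, 0, 0, -1], [0, 0, 0, 0, 0, 0, -1]],
])

```text
time: 7.7
tool_pos: [0.505, 0.1951, 0.1559]
orientation: [0.001, 0.096, 0.995, -0.005]
wrist_force: [-0.5, 0.0, -4.4]
gripper_width: 0.0293
```

```bash
python3 - <<'E'
from h import *
place(.125)
im=r.camera("top"); cv2.imwrite("pics/t2.png",im); a=r.camera("scene"); cv2.imwrite("pics/s2.png",a)
f=lambda i,x,y:cv2.resize(i[y:y+75,x:x+80],(400,375),interpolation=cv2.INTER_CUBIC)
cv2.imwrite("pics/c2.png",np.hstack([f(im,157,180),f(a,229,105)]))
E
```

```text
pallet z est 0.1264 F [-0.4573  0.0013 -4.4027] M [-0.0085  0.0121  0.0258] w 0.0293 t 7.7 pos [0.505  0.1951 0.1559]
now-axes [-0.0585  0.091   0.1344] end-axes [-0.0582  0.0903  0.135 ] turn [-0.2986 -0.1377 -0.0385]
```

View pics/c2.png

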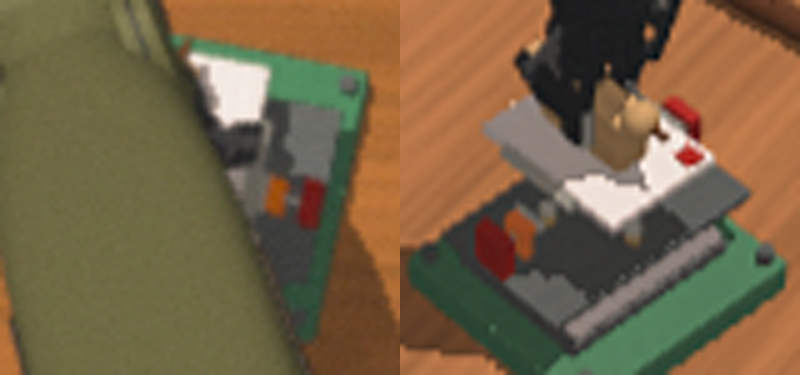

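The pallet hangs level over the nest with the beak towards the lone ball. Its front-right corner is at (270,70) in the left panel and (612,235) in the right, and the front-left corner is at (715,155). I'll check these against the predicted corner positions.

```bash
python3 - <<'E'
from h import *
g=json.load(open("grip.json"));s,p,R=pose();Rg=Ro.from_quat(g[1])
def pred(x,y,z): # pallet-frame -> world
    ex=-R.apply([1,0,0]);yaw=np.arctan2(ex[1],ex[0]);c,q=np.cos(yaw),np.sin(yaw)
    o=np.array([p[0]-c*.0017,p[1]-q*.0017,p[2]-g[0][2]+.020]); return o+[c*x-q*y,q*x+c*y,z]
ft=np.array([270.5/5-.5+157,70.5/5-.5+180]);fs=np.array([212.5/5-.5+229,235.5/5-.5+105]);ls=np.array([315.5/5-.5+229,155.5/5-.5+105]);hs=np.array([244.5/5-.5+229,112.5/5-.5+105])
FR=pred(.065,-.048,.020);FL=pred(.065,.048,.02);H=pred(.04,0,.068)
print("FR tri",tri(ft,fs),"pred",FR)
print("FR top",ft,proj("top",FR),"scene",fs,proj("scene",FR));print("FL scene",ls,proj("scene",FL),"head",hs,proj("scene",H))
# wide: refine corners from the white mask in scene
a=cv2.imread("pics/s2.png");hsv=cv2.cvtColor(a,cv2.COLOR_BGR2HSV);w=cv2.inRange(hsv,(0,0,190),(180,45,255))
c=max(cv2.findContours(w,0,2)[0],key=cv2.contourArea).reshape(-1,2);print("white: maxx",c[c[:,0].argmax()],"maxy",c[c[:,1].argmax()])
E
```

```text
FR tri (array([0.5594, 0.1355, 0.1357]), np.float64(0.27304424729671295)) pred [0.5578 0.1356 0.1464]
FR top [210.6 193.6] [210.506  193.6499] scene [271.  151.6] [270.9182 149.0954]
FL scene [291.6 135.6] [291.5787 135.1724] head [277.4 127. ] [276.597  127.8052]
white: maxx [295 247] maxy [284 251]
```

The corners agree to within about 1 mm. I'll lower in steps.

Emit:
jog_arm([
  [[-0.05, 0.09, 0.5, -0.3, -0.1, 0, -1], [0, 0, 0.6, 0, 0, 0, -1], [0, 0, 0.6, 0, 0, 0, -1], [0, 0, 0, 0, 0, 0, -1]],
])

```text
time: 8.13
tool_pos: [0.5059, 0.1934, 0.1377]
orientation: [0.002, 0.098, 0.995, -0.002]
wrist_force: [0.1, -0.8, -4.3]
gripper_width: 0.0292
```

```bash
python3 -c "
from h import *
place(.098)"
```

```text
pallet z est 0.1082 F [ 0.0556 -0.8298 -4.2668] M [-0.0004  0.0831 -0.0126] w 0.0292 t 8.13 pos [0.5059 0.1934 0.1377]
now-axes [0.0707 0.2474 1.0141] end-axes [0.0697 0.248  1.014 ] turn [ 0.0156 -0.0109 -0.2697]
```

Emit:
jog_arm([
  [[0.07, 0.25, 0.4, 0, 0, -0.3, -1], [0, 0.08, 0.3, 0, 0, 0, -1], [0, 0.05, 0, 0, 0, 0, -1], [0, 0, 0, 0, 0, 0, -1]],
])

```text
time: 8.47
tool_pos: [0.5053, 0.197, 0.1289]
orientation: [0.001, 0.096, 0.995, -0.003]
wrist_force: [0.2, -1.2, -3.6]
gripper_width: 0.0294
```

```bash
python3 -c "
from h import *
place(.096)"
```

```text
pallet z est 0.0994 F [ 0.1808 -1.2238 -3.5914] M [-0.0625 -0.0385  0.0084] w 0.0294 t 8.47 pos [0.5053 0.197  0.1289]
now-axes [-0.0654 -0.0978  0.3366] end-axes [-0.0648 -0.098   0.3367] turn [-0.0417 -0.1104  0.0316]
```

Emit:
jog_arm([
  [[-0.06, -0.08, 0.2, 0, -0.1, 0, -1], [0, 0, 0.2, 0, 0, 0, -1], [0, 0, 0, 0, 0, 0, -1]],
])

```text
time: 8.72
tool_pos: [0.5061, 0.1964, 0.1248]
orientation: [0.002, 0.095, 0.995, -0.003]
wrist_force: [-0.0, -0.4, -4.6]
gripper_width: 0.0295
```

```bash
python3 -c "
from h import *
place(.09)"
```

```text
pallet z est 0.0953 F [-0.0268 -0.4179 -4.5589] M [-0.0163  0.0345  0.0119] w 0.0295 t 8.72 pos [0.5061 0.1964 0.1248]
now-axes [ 0.0255 -0.0536  0.526 ] end-axes [ 0.0251 -0.0539  0.526 ] turn [-0.0256  0.0368  0.0651]
```

Emit:
jog_arm([
  [[0.02, -0.05, 0.2, 0, 0, 0, -1], [0, 0, 0.15, 0, 0, 0, -1], [0, 0, 0, 0, 0, 0, -1]],
])

```text
time: 8.97
tool_pos: [0.5063, 0.1963, 0.1217]
orientation: [0.003, 0.095, 0.995, -0.002]
wrist_force: [-0.3, 0.3, -3.4]
gripper_width: 0.0297
```

```bash
python3 -c "
from h import *
place(.086)"
```

```text
pallet z est 0.0922 F [-0.3066  0.3469 -3.3812] M [-0.0367  0.0637  0.0303] w 0.0297 t 8.97 pos [0.5063 0.1963 0.1217]
now-axes [ 0.0488 -0.0495  0.6194] end-axes [ 0.0476 -0.049   0.6195] turn [0.0467 0.0982 0.066 ]
```

Emit:
jog_arm([
  [[0, 0, 0.15, 0, 0, 0, -1], [0, 0, 0, 0, 0, 0, -1]],
])

```text
time: 9.13
tool_pos: [0.5068, 0.1963, 0.1217]
orientation: [0.004, 0.095, 0.995, -0.002]
wrist_force: [-0.9, -0.4, -2.4]
gripper_width: 0.0293
```

```bash
python3 -c "
from h import *
place(.086)"
```

```text
pallet z est 0.0922 F [-0.8648 -0.3634 -2.405 ] M [-0.0725  0.168  -0.0484] w 0.0293 t 9.13 pos [0.5068 0.1963 0.1217]
now-axes [ 0.1029 -0.0591  0.6169] end-axes [ 0.1007 -0.0583  0.6174] turn [0.084  0.1963 0.0592]
```

Emit:
jog_arm([
  [[0.08, -0.05, 0.3, 0, 0.1, 0, -1]],
])

```text
time: 9.22
tool_pos: [0.5073, 0.1965, 0.1204]
orientation: [0.004, 0.095, 0.995, -0.001]
wrist_force: [-1.9, 0.0, 12.9]
gripper_width: 0.0292
```

Emit:
jog_arm([
  [[0.05, 0, 0.3, 0, 0.1, 0, -1]],
])

```text
time: 9.3
tool_pos: [0.5081, 0.1973, 0.1194]
orientation: [0.005, 0.095, 0.995, 0.001]
wrist_force: [-3.6, 0.3, 11.8]
gripper_width: 0.0293
```

```bash
python3 -c "
from h import *
place(.086)"
```

```text
pallet z est 0.0899 F [-3.6482  0.2718 11.7804] M [-0.0377  0.8414 -0.0071] w 0.0293 t 9.3 pos [0.5081 0.1973 0.1194]
now-axes [ 0.208  -0.1826  0.3907] end-axes [ 0.2056 -0.1803  0.393 ] turn [0.3525 0.3283 0.0543]
```

Emit:
jog_arm([
  [[0.2, -0.17, 0.2, 0.3, 0.3, 0, -1]],
])

```text
time: 9.38
tool_pos: [0.508, 0.1968, 0.1195]
orientation: [0.005, 0.095, 0.995, -0.0]
wrist_force: [1.0, -0.9, 6.5]
gripper_width: 0.0294
```

```bash
python3 -c "
from h import *
place(.086)"
```

```text
pallet z est 0.09 F [ 0.9712 -0.8995  6.506 ] M [ 0.0656 -0.2283 -0.0739] w 0.0294 t 9.38 pos [0.508  0.1968 0.1195]
now-axes [ 0.2056 -0.1361  0.3935] end-axes [ 0.2035 -0.1346  0.395 ] turn [0.2331 0.2916 0.0433]
```

Emit:
jog_arm([
  [[0.15, -0.1, 0.35, 0.2, 0.2, 0, -1]],
])

```text
time: 9.47
tool_pos: [0.5085, 0.197, 0.1185]
orientation: [0.005, 0.096, 0.995, -0.001]
wrist_force: [-0.8, -0.5, 10.1]
gripper_width: 0.0295
```

Emit:
jog_arm([
  [[0.15, -0.1, 0.35, 0.2, 0.2, 0, -1]],
])

```text
time: 9.55
tool_pos: [0.5087, 0.197, 0.1171]
orientation: [0.005, 0.096, 0.995, -0.001]
wrist_force: [-1.2, -1.2, 3.4]
gripper_width: 0.029
```

```bash
python3 -c "
from h import *
place(.083)"
```

```text
pallet z est 0.0876 F [-1.2342 -1.2388  3.4426] M [-0.1579  0.2191 -0.0167] w 0.029 t 9.55 pos [0.5087 0.197  0.1171]
now-axes [ 0.2708 -0.1669  0.4537] end-axes [ 0.2677 -0.1657  0.456 ] turn [0.1734 0.3782 0.0253]
```

Emit:
jog_arm([
  [[0.15, -0.1, 0.3, 0.1, 0.2, 0, -1]],
])

```text
time: 9.63
tool_pos: [0.5084, 0.1966, 0.1154]
orientation: [0.005, 0.096, 0.995, -0.001]
wrist_force: [-1.1, -0.3, 5.4]
gripper_width: 0.0295
```

Emit:
jog_arm([
  [[0.1, -0.05, 0.25, 0.1, 0.2, 0, -1]],
])

```text
time: 9.72
tool_pos: [0.5072, 0.1967, 0.1138]
orientation: [0.003, 0.096, 0.995, -0.001]
wrist_force: [-4.7, 0.2, 8.5]
gripper_width: 0.0294
```

```bash
python3 -c "
from h import *
place(.081)"
```

```text
pallet z est 0.0843 F [-4.664   0.1637  8.5292] M [ 0.1718  1.3898 -0.0417] w 0.0294 t 9.72 pos [0.5072 0.1967 0.1138]
now-axes [ 0.1277 -0.1085  0.3291] end-axes [ 0.1269 -0.1077  0.3297] turn [0.1421 0.1444 0.0185]
```

Emit:
jog_arm([
  [[0.2, -0.05, 0.15, 0, 0.2, 0, -1]],
])

```text
time: 9.8
tool_pos: [0.5051, 0.1967, 0.1125]
orientation: [0.002, 0.096, 0.995, -0.001]
wrist_force: [-0.1, -0.2, -0.3]
gripper_width: 0.029
```

Emit:
jog_arm([
  [[0.1, 0, 0.2, 0, 0, 0, -1]],
])

```text
time: 9.88
tool_pos: [0.5045, 0.1966, 0.1116]
orientation: [0.002, 0.096, 0.995, -0.001]
wrist_force: [-4.6, -3.6, 22.1]
gripper_width: 0.0297
```

```bash
python3 -c "
from h import *
place(.081)"
```

```text
pallet z est 0.0821 F [-4.5772 -3.5759 22.089 ] M [-0.8737  0.9276 -0.47  ] w 0.0297 t 9.88 pos [0.5045 0.1966 0.1116]
now-axes [-0.1393 -0.0477  0.1116] end-axes [-0.1392 -0.0476  0.1117] turn [ 0.1605  0.0176 -0.0609]
```

Emit:
jog_arm([
  [[0, 0, 0, 0, 0, 0, -1]],
])

```text
time: 9.97
tool_pos: [0.5044, 0.1966, 0.1119]
orientation: [0.002, 0.097, 0.995, -0.001]
wrist_force: [-0.7, 2.0, -4.6]
gripper_width: 0.0292
```

```bash
python3 - <<'E'
from h import *
place(.081)
im=r.camera("top"); cv2.imwrite("pics/t3.png",im); a=r.camera("scene"); cv2.imwrite("pics/s3.png",a)
f=lambda i,x,y:cv2.resize(i[y:y+75,x:x+80],(400,375),interpolation=cv2.INTER_CUBIC)
cv2.imwrite("pics/c3.png",np.hstack([f(im,157,180),f(a,229,105)]))
E
```

```text
pallet z est 0.0824 F [-0.7394  1.9855 -4.6053] M [ 0.1034  0.0622 -0.2684] w 0.0292 t 9.97 pos [0.5044 0.1966 0.1119]
now-axes [-0.1498 -0.0406  0.1361] end-axes [-0.1498 -0.0405  0.1362] turn [ 0.1731  0.0325 -0.118 ]
```

View pics/c3.png

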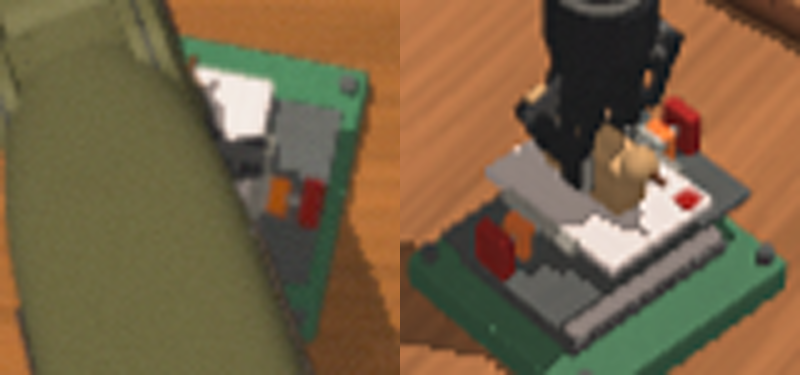

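Emit:
jog_arm([
  [[-0.05, 0, -0.2, 0, 0, 0, -1]],
])

```text
time: 10.15
tool_pos: [0.5042, 0.1964, 0.1123]
orientation: [0.001, 0.097, 0.995, -0.001]
wrist_force: [2.9, 2.2, -17.8]
gripper_width: 0.0293
```

```bash
python3 -c "
from h import *
place(.081)"
```

```text
pallet z est 0.0827 F [  2.8521   2.2464 -17.8478] M [ 0.4492 -0.6646 -0.2361] w 0.0293 t 10.15 pos [0.5042 0.1964 0.1123]
now-axes [-0.168  -0.022   0.1752] end-axes [-0.1677 -0.0219  0.1755] turn [ 0.1381 -0.0801 -0.1022]
```

Pulling about 13 N above the weight moved it only 0.4 mm, so the catches are holding. I'll press lightly once, relax, open part way and rise.

Emit:
jog_arm([
  [[0, 0, 0.03, 0, 0, 0, -1], [0, 0, 0.06, 0, 0, 0, -1]],
])

```text
time: 10.32
tool_pos: [0.5044, 0.1965, 0.1118]
orientation: [0.001, 0.097, 0.995, -0.001]
wrist_force: [-3.7, -0.4, 9.7]
gripper_width: 0.0293
```

Emit:
jog_arm([
  [[0, 0, 0, 0, 0, 0, -1], [0, 0, 0, 0, 0, 0, -0.1], [0, 0, 0, 0, 0, 0, 0.15], [0, 0, 0, 0, 0, 0, 0.15], [0, 0, 0, 0, 0, 0, 0.15]],
])

```text
time: 10.73
tool_pos: [0.5054, 0.1967, 0.1119]
orientation: [0.002, 0.096, 0.995, -0.001]
wrist_force: [-0.5, 0.3, 0.3]
gripper_width: 0.0492
```

```bash
python3 -c "
from h import *
place(.12)"
```

```text
pallet z est 0.0824 F [-0.4643  0.3056  0.297 ] M [ 0.0585 -0.0277 -0.01  ] w 0.0492 t 10.73 pos [0.5054 0.1967 0.1119]
now-axes [-0.0663 -0.0773 -3.7587] end-axes [-0.0655 -0.0873 -3.7585] turn [ 0.1523  0.0106 -0.0307]
```

Emit:
jog_arm([
  [[0, 0, -1.2, 0, 0, 0, 0.15], [0, 0, -1.2, 0, 0, 0, 0.15], [0, 0, -1.5, 0, 0, 0, 0.15], [0, 0, -2, 0, 0, 0, 0.15]],
])

```text
time: 11.07
tool_pos: [0.5021, 0.1955, 0.1679]
orientation: [-0.002, 0.096, 0.995, -0.003]
wrist_force: [-0.8, 0.6, 0.6]
gripper_width: 0.0493
```

Emit:
jog_arm([
  [[0, 0, -3, 0, 0, 0, 0.15], [0, -1, -3, 0, 0, 0, 0.15], [0, -3, -2, 0, 0, 0, 0.15], [0, -4, 0, 0, 0, 0, 0.15], [0, -4, 0, 0, 0, 0, 0.15], [0, -4, 0, 0, 0, 0, 0.15], [0, -4, 0, 0, 0, 0, 0.15], [0, -4, 0, 0, 0, 0, 0.15], [0, -4, 0, 0, 0, 0, 0.15], [0, 0, 0, 0, 0, 0, 0.15]],
])

```text
time: 11.9
tool_pos: [0.4549, -0.0874, 0.2589]
orientation: [0.007, 0.091, 0.996, -0.003]
wrist_force: [-0.0, 1.1, 0.8]
gripper_width: 0.0492
```

```bash
python3 - <<'E'
from h import *
im=r.camera("top"); cv2.imwrite("pics/t4.png",im); a=r.camera("scene"); cv2.imwrite("pics/s4.png",a)
f=lambda i,x,y:cv2.resize(i[y:y+75,x:x+80],(400,375),interpolation=cv2.INTER_CUBIC)
cv2.imwrite("pics/c4.png",np.hstack([f(im,157,180),f(a,229,115)]))
print(r.sense()["wrist_force"],r.sense()["time"])
E
```

```text
[0.2855 0.7192 0.715 ] 12.0
```

View pics/c4.png

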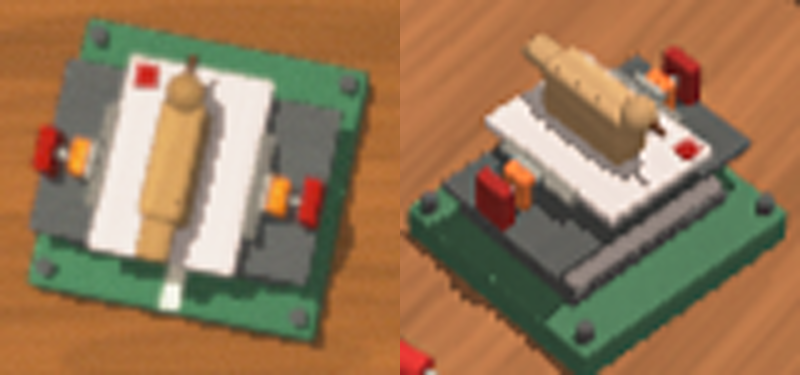

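In the top panel the pallet sits squarely on the nest (plate corners (130,55), (274,85), (237,275), (88,248)) with the beak towards the lone ball. Both orange catches, at (82,155) and (278,197), are against the rails. I'll check level and the catch positions numerically.

```bash
python3 - <<'E'
from h import *
t=lambda x,y:np.array([(x+.5)/5-.5+157,(y+.5)/5-.5+180]); s=lambda x,y:np.array([(x-399.5)/5-.5+229,(y+.5)/5-.5+115])
P={k:tri(t(*a),s(*b)) for k,a,b in(("FL",(130,55),(715,151)),("BL",(88,248),(523,95)),("BR",(237,275),(484,120)),("FR",(274,85),(612,215)),("head",(185,92),(641,112)))}
for k,v in P.items(): print(k,v[0],round(v[1],2))
for f,g in(("top",("t0","t4")),("scene",("s0","s4"))):
    for box in {"top":((168,204,12,12),(206,210,12,14)),"scene":((248,143,12,12),(274,126,14,12))}[f]:
        o=[]
        for i in(f+"0",{"top":"t4","scene":"s4"}[f]):
            im=cv2.imread(f"pics/{i}.png"); x,y,w,h=box; b=im[y:y+h,x:x+w].astype(int)
            wt=np.clip(b[...,1]-b[...,0]-60,0,None)*(b[...,2]>150); yy,xx=np.mgrid[y:y+h,x:x+w]
            o.append([(xx*wt).sum()/wt.sum(),(yy*wt).sum()/wt.sum(),wt.sum()])
        print(f,np.array(o).tolist())
a,b=[cv2.imread(f"pics/{n}.png") for n in("t4","top0")]
d=cv2.absdiff(a,b).max(2)
for n,(x,y,w,h) in dict(tin=(286,171,14,16),jar=(278,115,20,30),head=(208,120,22,30),driver=(243,190,14,60),duck=(360,170,45,35),mallet=(95,175,35,82)).items(): print(n,d[y:y+h,x:x+w].mean().round(1))
E
```

```text
FL [0.5774 0.2328 0.098 ] 0.06
BL [0.4345 0.2412 0.0716] 7.73
BR [0.431  0.159  0.1001] 0.23
FR [0.5569 0.1369 0.1028] 0.29
head [0.543  0.1895 0.1503] 0.08
top [[172.52320675105486, 210.7876230661041, 711.0], [172.14647137150467, 210.74434087882824, 751.0]]
top [[211.72461752433935, 218.5424200278164, 719.0], [212.19076549210206, 218.68408262454435, 823.0]]
scene [[252.47540983606558, 148.9344262295082, 61.0], [252.1123595505618, 148.8988764044944, 89.0]]
scene [[280.28125, 130.859375, 64.0], [280.44594594594594, 130.48648648648648, 74.0]]
tin 88.3
jar 3.8
head 4.2
driver 4.8
duck 4.1
mallet 4.3
```

Both catches stand about 0.4–0.5 px outward, roughly 1.2–1.4 mm, which matches the seated value. The tin's patch in the top view changed, most likely because the arm hides it. I'll check the tin in the scene view and hand in.

```bash
python3 - <<'E'
from h import *
a,b=[cv2.imread(f"pics/{n}.png")[225:250,228:250] for n in("s4","scene0")]
for i in(a,b):
    m=cv2.inRange(cv2.cvtColor(i,cv2.COLOR_BGR2HSV),(12,150,150),(24,255,255)); M=cv2.moments(m,True); print(M["m00"],M["m10"]/max(M["m00"],1),M["m01"]/max(M["m00"],1))
print("diff",cv2.absdiff(a,b).mean()); print(r.sign_off())
E
```

```text
136.0 14.433823529411764 9.213235294117647
176.0 13.5 9.454545454545455
diff 4.256363636363637
the job is handed in; nothing more can be done
None
```

I lifted the pallet off its board, turned it to the stand's yaw (about −11°) and lowered it onto the three balls by feel, beak towards the lone ball. Then I pressed it past the catches, let go and handed the job in at about 12 s.

**Checks that agreed:**
- **Catches hold:** a trial pull of about 13 N above the pallet's weight moved it only 0.4 mm. In the top view both catches stand about 1.2–1.4 mm outward, which matches the 1.2 mm given for a seated rail.
- **Height:** the bird's head triangulates to 0.150 m. That puts the pallet's underside at about 0.082 m, against 0.081 m expected from the measured balls.
- **Level:** the tool was within about 0.2° of its level reference just before I let go.
- **Other objects:** the jar, plaster head, screwdriver, duck and mallet look the same before and after in the top view.

**Checks that were weak or disagreed:**
- **Force while seating:** at the end of the press the wrist force showed 22 N upward for one step, so about 26 N of contact counting the weight. That is well under 60 N, but above the roughly 14 N advised once home if the pallet had already seated. I backed off on the next step, and the final press read about 10 N.
- **Plate corners after seating:** three of them triangulate to 0.098–0.103 m, no better than picking noise. The fourth was mis-matched, so I did not use it.
- **Wax tin:** its patch in the last top view had changed, most likely because the arm covered it. In the scene view its centre is within 1 px of where it was, though fewer of its pixels matched its colour.
- **Frame moulding:** I did not compare it before and after.

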